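# Empty the tumbling barrel and stand it to dry

## Robot

A 6-joint arm with a two-finger parallel gripper is mounted at the origin on the work surface. World frame = base frame: x ahead of the robot, y to its left, z up, the work surface at z = 0. Lengths are in m, angles in rad, forces in N, time in s.
With the tool pointing down it reaches from about 0.25 to 0.725 m from the base axis. Payload 4 kg.
Tool frame: the origin (TCP) lies at the very end of the fingers, on their centre line; the grasp point (between the pads) lies 19 mm behind it; z points along the fingers, y is the line along which they close (so a half turn about z gives the same grasp; the last joint's range is limited). The gripper opens to 85 mm and grips with 20 to 120 N. Pads are 22 mm wide; open, the fingers measure 114 mm over their backs; the gripper's body (76 mm by 85 mm) begins 54 mm behind the grasp point. The pads swing forward as they close: fully open they stand 13 mm farther back than shut.
Start: joints at [-1.115, 0.241, 0.005, 1.335, 0, 1.571], TCP at [0.22, -0.449, 0.231] pointing down, gripper open.
Joint ranges: [-2.72, 2.72], [-1.05, 1.87], [-1.09, 1.28], [-1.99, 2.15], [-1.42, 1.44], [-3.14, 3.14]. Speed limits (rad/s): [2.79, 2.79, 3.14, 3.14, 3.14, 3.14].

## Interface

Orientations are given as a unit quaternion [x, y, z, w].
In Python, from workcell import * gives the robot as it stands. The module is installed in compiled form; this text tells all that it offers.
- The arm moves only by the tool send_rows, never from a script. Its argument "steps" is text: rows parted by semicolons, each of 7 numbers parted by spaces: the opening, from -1 (shut) to 1 (fully open), then the shift along the world's x, y, z in m, then the turn, a rotation vector about the world's x, y, z in rad. A call has exactly 5 rows; each row shifts and turns the commanded pose from where the row before left it; what a row does not reach is not made up. A row lasts 1/12 s, in which the tool goes at most 41.7 mm and 7.16 degrees, less where a joint would pass 70% of its speed; a pose out of reach is approached as far as the arm can. A call is refused whole if a number of a shift passes 0.0417 or a number of a turn 0.125, either way. A call with a gripper value outside its range is refused whole. The fingers move at their own pace and stop on an object; the grip force is fixed at half the most. Time passes only in rows, so rows that do not move let the fingers close, or fill a call up. It gives the time, the measured TCP pose, the force, the opening and the grip force at its end, in the units of the state.
- get_obs(): the state, without advancing time (a new reading comes with each control period).
- camera(name): name is "side" or "top" or "wrist"; returns a dict with "frame" (480x640x3 uint8, red, green, blue), "range_z" (480x640 float32, m along the optical axis (not along the pixel's ray), 0 where there is no reading), "camera_matrix" (3x3 intrinsics, pixels), "extrinsics" (4x4, takes a point from world to camera coordinates); the wrist camera has in their place "T_tool_cam" (4x4, takes a point from camera to tool coordinates, whose origin is the TCP and whose axes are the flange's). Camera axes: x right, y down, z forward; pixel columns grow to the right and rows downward; lengths in m; the calibration is good to about 2 mm. A picture is of the moment at which its call begins: read the wrist's pose just before it.
- job_done(): hands the job in; it is judged then, once.
The state is a dict: "clock": time; "joint_pos": joint angles; "joint_vel": joint speeds; "tau": joint torques, N m; "eef_pos": TCP position; "tool_rot": TCP orientation; "ft_force": force on the tool from outside, world axes, zero at the start; "ft_torque": the same for the moment, N m; "grip_width": finger opening in m; "grasp_force": force on a finger pad.
Only numpy, scipy, OpenCV 4.12 (cv2) and the standard library are available. Lean on these libraries where they do the work, as an engineer would, in place of code of your own. Each camera call takes 0.05 s, during which the arm holds its last target. There are 200 camera calls.

## Task

Take the blue barrel out of its roller cradle, tip it over the yellow tray so that all three steel specimens drop into the tray, then lay the empty barrel back in the cradle as it lay before and let go of it. Then take it again with another grip and stand it upright, mouth up, wholly on the round green mat. Do not shove or knock over the other things on the bench.

Things in the scene. Friction and masses are not known exactly. Their poses are not given: they have to be found in the camera images.
- cradle: fixed grey cradle: base plate 160 (x) x 100 (y) x 10 mm, two 14 mm steel rods sloping up 25 deg towards its -x side, low stop at the lower end. Origin: centre of its underside, z up. The barrel lies with its base at cradle_seat, mouth to the cradle's -x and up, axis 25 deg above level; rods lie under it (within 27 mm of the middle plane, over 24 mm below its axis): its flanks are free
- cradle_seat (a point): point where the centre of the barrel's base lies when it rests in the cradle: at (54, 0, 63) mm in the cradle's frame. The seat has the cradle's axes
- barrel: blue plastic tumbling barrel: plain round cup, 60 mm outside diameter, 120 mm long, 4 mm wall, 5 mm base, open at the other end, 160 g. Origin: centre of the outer face of its base; its z axis runs along its axis to the mouth. Its rotation about its own axis does not matter
- barrel_mouth (a point): centre of the barrel's open mouth, 120 mm along its axis from the base
- mount1_mid (a point): centre of metal specimen 1: dark steel disc, 26 mm diameter, 18 mm thick, 40 g, z along its axis; at the start inside the barrel
- mount2_mid (a point): centre of metal specimen 2: dark steel disc, 26 mm diameter, 18 mm thick, 40 g, z along its axis; at the start inside the barrel
- mount3_mid (a point): centre of metal specimen 3: dark steel disc, 26 mm diameter, 18 mm thick, 40 g, z along its axis; at the start inside the barrel
- tray: yellow open tray, fixed: 170 x 170 mm outside, 45 mm high, 4 mm walls and floor. Origin: centre of its underside; x, y along its sides, z up
- mat: green round drying mat, fixed: 120 mm diameter, 6 mm thick. Origin: centre of its underside
- bottle: bystander: white bottle with red cap, 56 mm diameter, 150 mm high, origin centre of its underside
- jar: bystander: amber jar, black cap, 48 mm diameter, 55 mm high, origin centre of its underside
- dish: bystander: white ceramic bowl, 90 mm diameter, 35 mm high, origin centre of its underside
- slidebox: bystander: wooden box 85 x 60 x 32 mm, origin centre of its underside
- loupe: bystander: black loupe, 44 mm diameter, 40 mm high, origin centre of its underside
- brush: bystander: brush lying along its x axis on the bench, about 200 mm long, 30 mm high, origin centre of its underside
- weight: bystander: brass weight, 50 mm diameter, 48 mm high, origin centre of its underside
Not all that is in view belongs to the job. Several things have the shape of the barrel; the one meant has the colours described above.

How it is judged:
On the way, in this order (a step that is already met when the one before it is completed fails the run):
1. the barrel is tipped more than 92 deg from upright with the centre of its mouth within 130 mm of the centre of the tray, seen from above (angle between barrel's own z axis and vertical above 1.605 rad and horizontal distance between barrel_mouth and tray below 0.13 m).
2. all three specimens are in the tray (x of mount1_mid in the frame of tray between -0.085 and 0.085 m and y of mount1_mid in the frame of tray between -0.085 and 0.085 m and z of mount1_mid in the frame of tray between 0 and 0.06 m and x of mount2_mid in the frame of tray between -0.085 and 0.085 m and y of mount2_mid in the frame of tray between -0.085 and 0.085 m and z of mount2_mid in the frame of tray between 0 and 0.06 m and x of mount3_mid in the frame of tray between -0.085 and 0.085 m and y of mount3_mid in the frame of tray between -0.085 and 0.085 m and z of mount3_mid in the frame of tray between 0 and 0.06 m), for 0.2 s.
3. the barrel lies in the cradle again: base within 20 mm of the seat, mouth over 90 mm to the -x side of the seat, axis 50 to 80 deg from upright, not touched by the fingers, still (distance between barrel and cradle_seat below 0.02 m and x of barrel_mouth in the frame of cradle_seat below -0.09 m and angle between barrel's own z axis and vertical between 0.87 and 1.4 rad and contact force between the fingers and barrel below 0.3 N and linear speed of barrel below 0.05 m/s), for 0.2 s.
At the end, for the whole second after the job is handed in: All three specimens lie in the tray, singly or piled (centres inside its sides and less than 60 mm above its underside); the barrel stands upright, mouth up (within 0.1 rad), on the mat with its base centre within 32 mm of the mat's centre and its base down on the mat, at rest and released (all of step 2 and angle between barrel's own z axis and vertical below 0.1 rad and horizontal distance between barrel and mat below 0.032 m and z of barrel in the frame of mat between 0.002 and 0.012 m and linear speed of barrel below 0.03 m/s and contact force between the fingers and barrel below 0.3 N); the robot touches nothing.
It fails at once if a bystander (bottle, jar, dish, slide box, loupe, brush, weight) is moved by more than 40 mm or tipped by more than 0.5 rad (distance of any of bottle, jar, dish, slidebox, loupe, brush, weight from where it was at the start of the episode above 0.04 m or angle between any of bottle, jar, dish, slidebox, loupe, brush, weight's own z axis and vertical above 0.5 rad).
It also fails if it takes over 64 s, if anything falls off the work surface, if the arm or the gripper's body presses on something with over 40 N, if the wrist force passes 120 N, or if a joint passes its speed limit or range.

## Working session

There is one attempt and no reset: what is moved stays moved. The work goes in short steps, Python scripts to look and compute and a tool call to move; the robot and the scene stay as the last step left them, time stands still between calls to the robot, and variables do not carry over. Pictures are saved under pics/ and viewed, at most 10 in all, crops included, and the job is handed in when it is done.

Besides the shell and the picture viewer there is one more tool, called after "Call:" by a JSON object that holds its "api" and its "payload", one argument or row to a line. send_rows: Moves the arm, as the interface text tells. Its arguments: {"type":"object","properties":{"steps":{"type":"string"}},"required":["steps"]}

```bash
mkdir -p pics
python3 - <<'E'
from workcell import *
import cv2,numpy as np
o=get_obs();print({k:np.round(v,3) for k,v in o.items()})
for n in("top","side"):
    c=camera(n);cv2.imwrite(f"pics/{n}0.png",c["frame"][:,:,::-1]);np.savez(f"{n}0.npz",**c)
    print(n,c["camera_matrix"],np.round(c["extrinsics"],3))
E
```

```text
{'clock': np.float64(0.0), 'joint_pos': array([-1.115,  0.241,  0.004,  1.335, -0.   ,  1.571]), 'joint_vel': array([-0.001, -0.001, -0.001, -0.001, -0.   ,  0.001]), 'tau': array([ 0.0000e+00, -3.7232e+01,  2.5241e+01,  1.7000e-02, -0.0000e+00,
       -0.0000e+00]), 'eef_pos': array([ 0.22 , -0.448,  0.23 ]), 'tool_rot': array([ 0.974,  0.226, -0.   , -0.001]), 'ft_force': array([-0.568, -0.043,  0.004]), 'ft_torque': array([ 0.048, -0.023,  0.073]), 'grasp_force': np.float64(0.0), 'grip_width': np.float64(0.085)}
top [[524.46055565   0.         317.97208353]
 [  0.         524.46055565 255.61749008]
 [  0.           0.           1.        ]] [[ 1.000e-03 -1.000e+00 -1.000e-02  4.000e-03]
 [-9.980e-01 -1.000e-03 -6.400e-02  6.160e-01]
 [ 6.400e-02  1.000e-02 -9.980e-01  1.315e+00]
 [ 0.000e+00  0.000e+00  0.000e+00  1.000e+00]]
side [[582.70147132   0.         322.23603307]
 [  0.         582.70147132 245.10503228]
 [  0.           0.           1.        ]] [[-0.952 -0.304 -0.012  0.566]
 [-0.188  0.62  -0.762  0.186]
 [ 0.239 -0.723 -0.648  1.411]
 [ 0.     0.     0.     1.   ]]
```

View pics/top0.png

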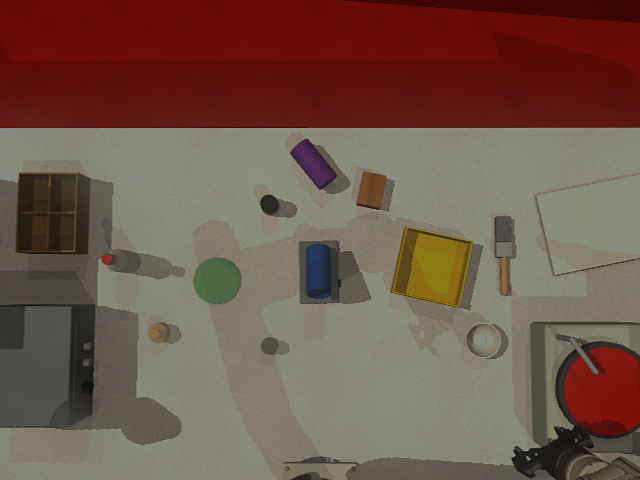

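View pics/side0.png

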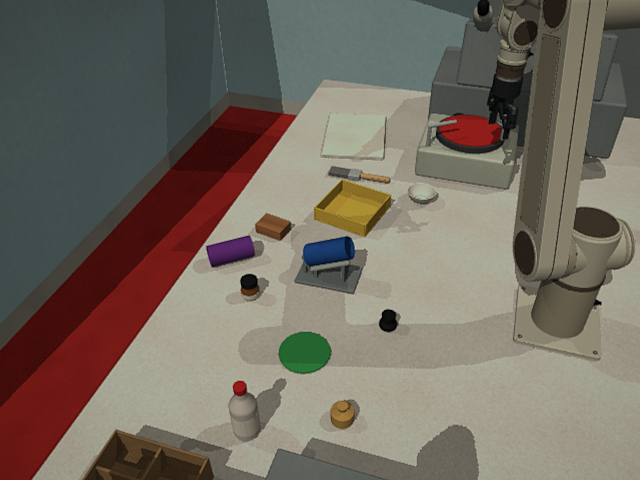

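The top view shows the barrel at (318,270) in its cradle, the tray at (433,267), the mat at (217,281), the loupe at (270,345) and the dish at (484,340). In the side view the barrel's mouth is at (345,250), facing the robot.

```bash
cat > h.py <<'E'
import cv2,numpy as np
from scipy.optimize import least_squares
def cloud(c):
    K=c["camera_matrix"];T=np.linalg.inv(c["extrinsics"]);z=c["range_z"];v,u=np.mgrid[:480,:640]
    P=np.stack([(u-K[0,2])*z/K[0,0],(v-K[1,2])*z/K[1,1],z],-1)
    return P@T[:3,:3].T+T[:3,3]
def mask(c,lo,hi,roi=None):
    m=cv2.inRange(cv2.cvtColor(c["frame"],cv2.COLOR_RGB2HSV),np.array(lo),np.array(hi))>0
    m=m&(c["range_z"]>0)
    if roi is not None:
        r=np.zeros_like(m);r[roi[1]:roi[3],roi[0]:roi[2]]=1;m&=r
    return m
def cyl(P,x0):
    # x: centre y,z at centroid x; direction (-1,a,b); R=30
    c=P.mean(0)
    def f(x):
        d=np.array([-1,x[2],x[3]]);d/=np.linalg.norm(d);q=P-[c[0],x[0],x[1]]
        return np.linalg.norm(q-np.outer(q@d,d),axis=1)-.03
    s=least_squares(f,x0,loss="soft_l1",f_scale=.002);d=np.array([-1,s.x[2],s.x[3]]);d/=np.linalg.norm(d)
    return np.array([c[0],s.x[0],s.x[1]]),d,np.sqrt(np.mean(s.fun**2)),f(s.x)
E
python3 - <<'E'
from h import *
np.set_printoptions(precision=4,suppress=True)
C={n:dict(np.load(n+"0.npz")) for n in("top","side")}
W={n:cloud(C[n]) for n in C}
for n,roi in(("top",(290,230,350,310)),("side",(290,225,370,280))):
    m=mask(C[n],(105,120,40),(130,255,255),roi)
    m=cv2.erode(m.astype(np.uint8),np.ones((3,3)))>0
    P=W[n][m];p,d,r,f=cyl(P,[P[:,1].mean(),P[:,2].mean()-.02,0,.46])
    t=(P-p)@d
    print(n,len(P),p,d,"elev",np.degrees(np.arcsin(d[2])),"rms",r,"base",p+d*np.percentile(t,.5),"mouth",p+d*np.percentile(t,99.5))
for n in C:
  for nm,lo,hi in(("tray",(22,120,60),(32,255,255)),("mat",(45,80,40),(85,255,255))):
    P=W[n][mask(C[n],lo,hi)];P=P[(P[:,0]>.2)&(P[:,0]<.9)&(abs(P[:,1])<.6)&(P[:,2]<.08)]
    r=cv2.minAreaRect(P[:,:2].astype(np.float32));print(n,nm,len(P),r,"z",np.percentile(P[:,2],[2,50,98]))
# other objects: table-level heights >15mm
P=W["top"];m=((P[...,2]>.015)&(C["top"]["range_z"]>0)&(P[...,0]>.2)&(P[...,0]<.9)&(abs(P[...,1])<.55)).astype(np.uint8)
k,l,s,c=cv2.connectedComponentsWithStats(m)
for i in range(1,k):
    if s[i,4]>60:q=P[l==i];print(np.round(c[i]),s[i,4],q.min(0),q.max(0))
# cradle plate
for n,roi in(("top",(290,230,350,315)),("side",(285,240,375,300))):
    r=mask(C[n],(0,0,0),(180,255,255),roi);P=W[n][r];P=P[(P[:,2]>.005)&(P[:,2]<.016)];print(n,len(P),cv2.minAreaRect(P[:,:2].astype(np.float32)))
E
```

```text
top 669 [0.5835 0.0053 0.0821] [-0.9109 -0.004   0.4127] elev 24.371475707947177 rms 0.0020605856288483646 base [0.6252 0.0055 0.0632] mouth [0.5226 0.005  0.1097]
side 843 [0.5734 0.0056 0.0865] [-0.9049 -0.0097  0.4256] elev 25.189750382337404 rms 0.0027522695898965378 base [0.6251 0.0062 0.0623] mouth [0.5215 0.0051 0.111 ]
top tray 3667 ((0.5880345106124878, -0.2856927514076233), (0.1839156448841095, 0.17205192148685455), 77.67699432373047) z [-0.0016  0.0045  0.047 ]
top mat 1295 ((0.5530188679695129, 0.2681102454662323), (0.11501733958721161, 0.11585210263729095), 89.40009307861328) z [-0.0007  0.0048  0.0106]
side tray 1838 ((0.5871117115020752, -0.2778095006942749), (0.18289388716220856, 0.17557702958583832), 77.08731079101562) z [-0.001   0.0147  0.0463]
side mat 1668 ((0.5523719787597656, 0.26926296949386597), (0.11796169728040695, 0.12287385016679764), 5.946664810180664) z [0.0011 0.0055 0.0099]
[313. 164.] 1117 [ 0.7863 -0.0407  0.0156] [0.8998 0.0771 0.0658]
[371. 190.] 802 [ 0.7382 -0.1653  0.015 ] [ 0.8321 -0.0919  0.0389]
[269. 204.] 304 [0.7227 0.1073 0.0154] [0.7665 0.1538 0.0604]
[503. 248.] 774 [ 0.5195 -0.4864  0.015 ] [ 0.7159 -0.4444  0.0268]
[435. 264.] 825 [ 0.4891 -0.3782  0.015 ] [ 0.6892 -0.1789  0.0531]
[318. 271.] 1305 [ 0.5097 -0.0255  0.0156] [0.6417 0.0384 0.1431]
[120. 260.] 693 [0.573  0.4637 0.0151] [0.6291 0.5134 0.153 ]
[157. 332.] 331 [0.3975 0.3851 0.0152] [0.4455 0.4348 0.0533]
[484. 340.] 576 [ 0.3633 -0.4476  0.0151] [ 0.4498 -0.3592  0.0419]
[562. 425.] 6075 [ 0.2    -0.55    0.0151] [ 0.4513 -0.378   0.6042]
[268. 346.] 177 [0.372  0.1105 0.0152] [0.4076 0.1467 0.0459]
top 1082 ((0.5703731179237366, 0.0014732852578163147), (0.1520790457725525, 0.20533527433872223), 89.98918914794922)
side 1098 ((0.5829907655715942, -0.012898162007331848), (0.2377891093492508, 0.21619458496570587), 12.668736457824707)
```

Call:
{"api": "send_rows", "payload": {
  "steps": "1 0 0.02 0.02 0 0 -0.05;1 0.02 0.03 0.02 0 0 -0.1;1 0.03 0.03 0.01 0 0 -0.1;1 0.03 0.035 0 0 0 -0.1;1 0.03 0.035 0 0 0 -0.1"
}}

```text
clock: 0.52
eef_pos: [0.3213, -0.3092, 0.2814]
tool_rot: [1.0, 0.005, 0.001, 0.0]
ft_force: [0.8, -0.6, 0.5]
grip_width: 0.0854
grasp_force: 0.0
```

```bash
cat > st.py <<'E'
from workcell import *
import numpy as np
from scipy.spatial.transform import Rotation as R
np.set_printoptions(precision=4,suppress=True)
o=get_obs();M=R.from_quat(o["tool_rot"]).as_matrix()
print(o["clock"],"p",o["eef_pos"],"q",o["joint_pos"],"\nX",M[:,0],"Y",M[:,1],"Z",M[:,2],"w",o["grip_width"],"g",o["grasp_force"],"F",o["ft_force"])
E
python3 st.py
```

```text
0.5167 p [ 0.3213 -0.3092  0.2814] q [-0.7664  0.1145 -0.0199  1.4349  0.0002  2.3656] 
X [1.     0.0096 0.0012] Y [ 0.0096 -1.      0.0009] Z [ 0.0012 -0.0009 -1.    ] w 0.08544386789058786 g 0.0 F [ 0.8386 -0.5821  0.4986]
```

Call:
{"api": "send_rows", "payload": {
  "steps": "1 0.01 0.0126 0 0 0 0.125;1 0.01 0.0126 0 0 0 0.125;1 0.01 0.0126 0 0 0 0.125;1 0.01 0.0126 0 0 0 0.125;1 0.01 0.0126 0 0 0 0.125"
}}

```text
clock: 0.93
eef_pos: [0.3707, -0.2462, 0.2803]
tool_rot: [0.948, 0.318, -0.0, -0.0]
ft_force: [1.0, 0.5, 0.5]
grip_width: 0.0856
grasp_force: 0.0
```

Call:
{"api": "send_rows", "payload": {
  "steps": "1 0.01 0.0126 0 0 0 0.125;1 0.01 0.0126 0 0 0 0.125;1 0.01 0.0126 0 0 0 0.125;1 0.01 0.0126 0 0 0 0.125;1 0.01 0.0126 0 0 0 0.125"
}}

```text
clock: 1.35
eef_pos: [0.4206, -0.1834, 0.2803]
tool_rot: [0.804, 0.594, -0.0, -0.0]
ft_force: [0.3, 0.2, -0.9]
grip_width: 0.0858
grasp_force: 0.0
```

Call:
{"api": "send_rows", "payload": {
  "steps": "1 0.01 0.0126 0 0 0 0.125;1 0.01 0.0126 0 0 0 0.125;1 0.01 0.0126 0 0 0 0.125;1 0.01 0.0126 0 0 0 0.125;1 0.01 0.0126 0 0 0 0.125"
}}

```text
clock: 1.77
eef_pos: [0.4705, -0.1205, 0.2802]
tool_rot: [0.583, 0.813, -0.0, -0.001]
ft_force: [0.6, 0.1, -0.4]
grip_width: 0.0854
grasp_force: 0.0
```

Call:
{"api": "send_rows", "payload": {
  "steps": "1 0.01 0.0126 0 0 0 0.125;1 0.01 0.0126 0 0 0 0.125;1 0.01 0.0126 0 0 0 0.125;1 0.01 0.0126 0 0 0 0.125;1 0.01 0.0126 0 0 0 0.125"
}}

```text
clock: 2.18
eef_pos: [0.5205, -0.0575, 0.2801]
tool_rot: [0.305, 0.952, -0.0, -0.001]
ft_force: [0.1, 0.7, 0.2]
grip_width: 0.0855
grasp_force: 0.0
```

Call:
{"api": "send_rows", "payload": {
  "steps": "1 0.01 0.0126 0 0 0 0.125;1 0.01 0.0126 0 0 0 0.125;1 0.01 0.0126 0 0 0 0.125;1 0.01 0.0126 0 0 0 0.125;1 0.01 0.0126 0 0 0 0.125"
}}

```text
clock: 2.6
eef_pos: [0.5705, 0.0055, 0.2801]
tool_rot: [-0.003, 1.0, -0.0, -0.001]
ft_force: [0.4, -0.2, -0.4]
grip_width: 0.0852
grasp_force: 0.0
```

```bash
python3 st.py
python3 - <<'E'
from h import *
from workcell import *
from scipy.spatial.transform import Rotation as R
np.set_printoptions(precision=4,suppress=True)
o=get_obs();c=camera("wrist");T=np.eye(4);T[:3,:3]=R.from_quat(o["tool_rot"]).as_matrix();T[:3,3]=o["eef_pos"]
c["extrinsics"]=np.linalg.inv(T@c["T_tool_cam"]);print(c["T_tool_cam"])
cv2.imwrite("pics/w1.png",c["frame"][:,:,::-1]);np.savez("w1.npz",**c)
W=cloud(c);m=mask(c,(105,120,40),(130,255,255));m=cv2.erode(m.astype(np.uint8),np.ones((5,5)))>0
P=W[m];P=P[::5]
p,d,r,f=cyl(P,[.005,.085,0,.46]);t=(P-p)@d
print(len(P),p,d,np.degrees(np.arcsin(d[2])),r,"base",p+d*np.percentile(t,.5),"mouth",p+d*np.percentile(t,99.5))
E
```

```text
2.6 p [0.5705 0.0055 0.2801] q [ 0.0096  0.3734  0.3145  1.5132 -0.      0.0041] 
X [-1.     -0.0055  0.0014] Y [-0.0055  1.     -0.    ] Z [-0.0014 -0.     -1.    ] w 0.08515775685205768 g 0.0 F [ 0.4072 -0.167  -0.3682]
[[ 0.0019 -0.9522 -0.3054  0.0789]
 [ 1.      0.0018  0.0007 -0.0003]
 [-0.0001 -0.3054  0.9522 -0.1422]
 [ 0.      0.      0.      1.    ]]
1410 [0.5657 0.0046 0.0893] [-0.9037 -0.0248  0.4274] 25.304322628163394 0.0016902091900577209 base [0.6224 0.0061 0.0625] mouth [0.5185 0.0033 0.1116]
```

View pics/w1.png

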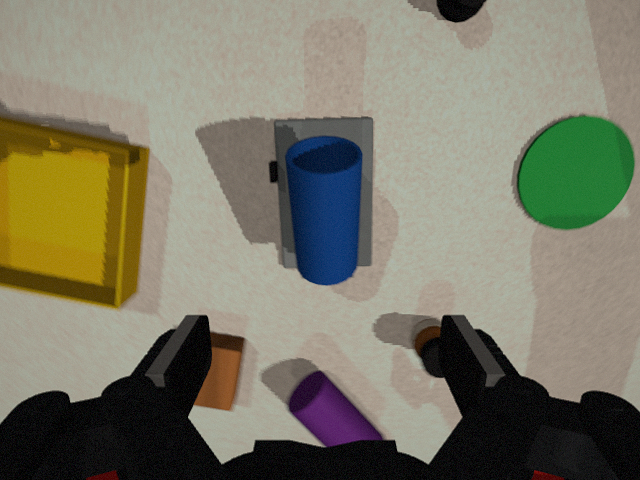

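The wrist view shows the mouth at (325,157), with the fingers straddling the axis well. It agrees with the other views that the base is at about (0.628, 0.006, 0.062).

Call:
{"api": "send_rows", "payload": {
  "steps": "1 0.003 0 -0.025 0 0.035 0;1 0.003 0 -0.026 0 0.035 0;1 0.003 0 -0.026 0 0.035 0;1 0.003 0 -0.025 0 0.035 0;1 0.003 0 -0.025 0 0.035 0"
}}

```text
clock: 3.07
eef_pos: [0.585, 0.0045, 0.1522]
tool_rot: [0.001, 0.996, -0.0, -0.089]
ft_force: [0.8, 0.2, -0.2]
grip_width: 0.0854
grasp_force: 0.0
```

Call:
{"api": "send_rows", "payload": {
  "steps": "1 -0.003 0 -0.018 0 0 0;1 -0.003 0 -0.018 0 0 0;1 -0.003 0 -0.018 0 0 0;1 -0.003 0 -0.018 0 0 0;1 -0.003 0 -0.017 0 0 0"
}}

```text
clock: 3.48
eef_pos: [0.5695, 0.0045, 0.0631]
tool_rot: [0.001, 0.996, -0.0, -0.088]
ft_force: [0.2, -0.0, -0.2]
grip_width: 0.0851
grasp_force: 0.0
```

Call:
{"api": "send_rows", "payload": {
  "steps": "-1 0 0 0 0 0 0;-1 0 0 0 0 0 0;-1 0 0 0 0 0 0;-1 0 0 0 0 0 0;-1 0 0 0 0 0 0"
}}

```text
clock: 3.9
eef_pos: [0.57, 0.0049, 0.0654]
tool_rot: [0.0, 0.996, 0.0, -0.088]
ft_force: [-3.9, 0.5, 0.1]
grip_width: 0.0595
grasp_force: 65.1
```

```bash
python3 st.py
```

```text
3.9 p [0.57   0.0049 0.0654] q [0.0078 0.6302 0.1459 1.2621 0.0016 0.0084] 
X [-0.9846  0.0007  0.1748] Y [0.0008 1.     0.0001] Z [-0.1748  0.0002 -0.9846] w 0.05951926215599801 g 65.08107550442219 F [-3.9106  0.5254  0.0799]
```

Call:
{"api": "send_rows", "payload": {
  "steps": "-1 0 0 0.012 0 0 0;-1 0 0 0.022 0 0 0;-1 0 0 0.025 0 0 0;-1 0 0 0.025 0 0 0;-1 0 0 0.025 0 0 0"
}}

```text
clock: 4.32
eef_pos: [0.5712, 0.0045, 0.1753]
tool_rot: [0.001, 0.996, -0.0, -0.086]
ft_force: [0.2, 0.8, -3.0]
grip_width: 0.0592
grasp_force: 65.6
```

Call:
{"api": "send_rows", "payload": {
  "steps": "-1 0.005 -0.012 0 0 0 0;-1 0.008 -0.02 0 0 0 0;-1 0.01 -0.028 0 0 0 0;-1 0.012 -0.032 0 0 0 0;-1 0.012 -0.034 0 0 0 0"
}}

```text
clock: 4.73
eef_pos: [0.6183, -0.1225, 0.1735]
tool_rot: [-0.0, 0.996, -0.0, -0.087]
ft_force: [1.5, 0.0, -2.8]
grip_width: 0.0595
grasp_force: 65.9
```

Call:
{"api": "send_rows", "payload": {
  "steps": "-1 0.012 -0.034 0 0 0 0;-1 0.012 -0.034 0 0 0 0;-1 0.012 -0.034 0 0 0 0;-1 0.01 -0.03 0 0 0 0;-1 0.008 -0.027 0 0 0 0"
}}

```text
clock: 5.15
eef_pos: [0.6717, -0.2836, 0.1726]
tool_rot: [0.001, 0.996, -0.001, -0.087]
ft_force: [1.6, -0.1, -2.3]
grip_width: 0.059
grasp_force: 65.9
```

```bash
python3 st.py
```

```text
5.15 p [ 0.6717 -0.2836  0.1726] q [-0.3729  0.9666  1.0759  1.8422 -0.064  -0.365 ] 
X [-0.9849  0.0028  0.1734] Y [ 0.0026  1.     -0.0014] Z [-0.1734 -0.0009 -0.9849] w 0.059049523274542416 g 65.8635974675417 F [ 1.6494 -0.0552 -2.2991]
```

Call:
{"api": "send_rows", "payload": {
  "steps": "-1 0 0 -0.001 0 -0.06 0;-1 0 0 -0.002 0 -0.09 0;-1 0 0 -0.002 0 -0.09 0;-1 0 0 -0.002 0 -0.09 0;-1 0 0 -0.002 0 -0.09 0"
}}

```text
clock: 5.57
eef_pos: [0.6716, -0.2816, 0.1638]
tool_rot: [0.001, 0.993, -0.001, 0.122]
ft_force: [0.6, -1.5, -2.7]
grip_width: 0.0589
grasp_force: 67.4
```

Call:
{"api": "send_rows", "payload": {
  "steps": "-1 0 0 -0.002 0 -0.09 0;-1 0 0 -0.002 0 -0.09 0;-1 0 0 -0.002 0 -0.08 0;-1 0 0 -0.002 0 -0.08 0;-1 0 0 -0.002 0 -0.08 0"
}}

```text
clock: 5.98
eef_pos: [0.6706, -0.2812, 0.1549]
tool_rot: [0.001, 0.946, -0.001, 0.325]
ft_force: [-0.2, -1.6, -4.2]
grip_width: 0.0594
grasp_force: 67.2
```

Call:
{"api": "send_rows", "payload": {
  "steps": "-1 0 0 -0.002 0 -0.09 0;-1 0 0 -0.002 0 -0.09 0;-1 0 0 -0.002 0 -0.09 0;-1 0 0 -0.002 0 -0.09 0;-1 0 0 -0.002 0 -0.09 0"
}}

```text
clock: 6.4
eef_pos: [0.671, -0.2815, 0.1454]
tool_rot: [0.001, 0.854, -0.001, 0.521]
ft_force: [-0.0, -0.5, -3.1]
grip_width: 0.0591
grasp_force: 68.1
```

Call:
{"api": "send_rows", "payload": {
  "steps": "-1 0 0 0 0 -0.05 0;-1 0 0 0 0 -0.05 0;-1 0 0 0 0 0 0;-1 0 0 0 0 0 0;-1 0 0 0 0 0 0"
}}

```text
clock: 6.82
eef_pos: [0.6725, -0.2814, 0.1452]
tool_rot: [0.001, 0.828, -0.0, 0.561]
ft_force: [-0.1, -0.5, -2.0]
grip_width: 0.0597
grasp_force: 68.1
```

```bash
python3 st.py
python3 - <<'E'
from workcell import *
import cv2,numpy as np
c=camera("side");d=camera("top")
cv2.imwrite("pics/pour.png",np.hstack([cv2.resize(c["frame"][80:300,250:500],(400,352)),cv2.resize(d["frame"][180:356,340:540],(400,352))])[:,:,::-1])
E
```

```text
6.8167 p [ 0.6725 -0.2814  0.1452] q [-0.6237  0.5273 -0.6933 -0.7648  0.5725 -0.2591] 
X [-0.37    0.0009 -0.929 ] Y [0.0014 1.     0.0004] Z [ 0.929  -0.0011 -0.37  ] w 0.059662249291089764 g 68.06316085159779 F [-0.068  -0.5204 -1.9663]
```

View pics/pour.png

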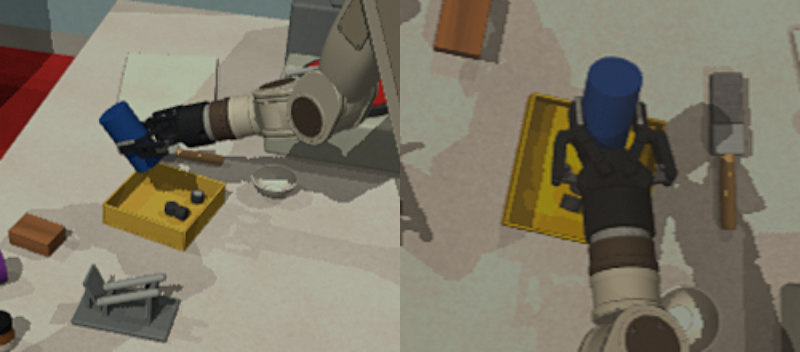

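All three specimens lie in the tray, at (172,210), (183,212) and (197,196) in the side crop. Next I take the barrel back.

Call:
{"api": "send_rows", "payload": {
  "steps": "-1 0 0 0.003 0 0.09 0;-1 0 0 0.003 0 0.09 0;-1 0 0 0.003 0 0.09 0;-1 0 0 0.003 0 0.09 0;-1 0 0 0.003 0 0.09 0"
}}

```text
clock: 7.33
eef_pos: [0.6727, -0.2813, 0.1602]
tool_rot: [0.001, 0.925, -0.001, 0.38]
ft_force: [2.0, -1.1, -2.4]
grip_width: 0.0591
grasp_force: 68.0
```

Call:
{"api": "send_rows", "payload": {
  "steps": "-1 0 0 0.003 0 0.09 0;-1 0 0 0.003 0 0.09 0;-1 0 0 0.003 0 0.09 0;-1 0 0 0.003 0 0.09 0;-1 0 0 0.003 0 0.09 0"
}}

```text
clock: 7.75
eef_pos: [0.6736, -0.2814, 0.1766]
tool_rot: [0.001, 0.986, -0.001, 0.165]
ft_force: [1.5, -0.8, -2.4]
grip_width: 0.0592
grasp_force: 68.0
```

Call:
{"api": "send_rows", "payload": {
  "steps": "-1 -0.01 0.028 0 0 0.09 0;-1 -0.01 0.028 0 0 0.09 0;-1 -0.01 0.028 0 0 0.09 0;-1 -0.01 0.028 0 0 0.09 0;-1 -0.01 0.028 0 0 0.09 0"
}}

```text
clock: 8.17
eef_pos: [0.6238, -0.1402, 0.1757]
tool_rot: [0.001, 0.998, -0.001, -0.058]
ft_force: [-0.2, 0.9, -1.3]
grip_width: 0.059
grasp_force: 68.0
```

Call:
{"api": "send_rows", "payload": {
  "steps": "-1 -0.01 0.03 0 0 0.017 0;-1 -0.01 0.03 0 0 0 0;-1 -0.01 0.03 0 0 0 0;-1 -0.01 0.03 0 0 0 0;-1 -0.01 0.022 0 0 0 0"
}}

```text
clock: 8.58
eef_pos: [0.5734, 0.0035, 0.1742]
tool_rot: [-0.0, 0.998, -0.0, -0.065]
ft_force: [0.0, -0.3, -2.3]
grip_width: 0.0591
grasp_force: 68.0
```

Call:
{"api": "send_rows", "payload": {
  "steps": "-1 0 0 0 0 0 0;-1 0 0 0 0 0 0;-1 0 0 0 0 0 0;-1 0 0 0 0 0 0;-1 0 0 0 0 0 0"
}}

```text
clock: 9.0
eef_pos: [0.5738, -0.0004, 0.1729]
tool_rot: [0.002, 0.998, -0.001, -0.067]
ft_force: [-0.2, -0.4, -1.6]
grip_width: 0.0592
grasp_force: 68.0
```

```bash
python3 st.py
cat > bar.py <<'E'
from h import *
from workcell import *
np.set_printoptions(precision=4,suppress=True)
for n,o in(("top",3),("side",3)):
    c=camera(n);W=cloud(c);m=mask(c,(105,120,40),(130,255,255));m=cv2.erode(m.astype(np.uint8),np.ones((3,3)))>0
    P=W[m];P=P[(abs(P[:,1]-.005)<.06)&(abs(P[:,0]-.57)<.12)&(P[:,2]>.03)&(P[:,2]<.3)]
    p,d,r,f=cyl(P,[P[:,1].mean(),P[:,2].mean()-.02,0,.46]);t=(P-p)@d
    print(n,len(P),d,np.degrees(np.arcsin(d[2])),r,"base",p+d*np.percentile(t,.5),"mouth",p+d*np.percentile(t,99.5))
E
python3 bar.py
```

```text
9.0 p [ 0.5738 -0.0004  0.1729] q [-0.0003  0.5252  0.2642  1.443  -0.0009  0.0034] 
X [-0.9911  0.0037  0.1328] Y [ 0.0035  1.     -0.0013] Z [-0.1328 -0.0008 -0.9911] w 0.05921650109021909 g 67.9976749420166 F [-0.2089 -0.4339 -1.5956]bar.py:7: RuntimeWarning: Mean of empty slice.
  p,d,r,f=cyl(P,[P[:,1].mean(),P[:,2].mean()-.02,0,.46]);t=(P-p)@d
  ret = ret.dtype.type(ret / rcount)
h.py:15: RuntimeWarning: Mean of empty slice.
  c=P.mean(0)
  ret = um.true_divide(
Traceback (most recent call last):
  File "bar.py", line 7, in <module>
    p,d,r,f=cyl(P,[P[:,1].mean(),P[:,2].mean()-.02,0,.46]);t=(P-p)@d
            ~~~^^^^^^^^^^^^^^^^^^^^^^^^^^^^^^^^^^^^^^^^^^^
  File "h.py", line 19, in cyl
    s=least_squares(f,x0,loss="soft_l1",f_scale=.002);d=np.array([-1,s.x[2],s.x[3]]);d/=np.linalg.norm(d)
ValueError: Initial guess is outside of provided bounds
```

Call:
{"api": "send_rows", "payload": {
  "steps": "-1 -0.001 0.001 -0.008 0 0.01 0;-1 -0.001 0.001 -0.008 0 0.011 0;-1 -0.001 0.001 -0.008 0 0.011 0;-1 -0.001 0.002 -0.008 0 0.01 0;-1 0 0 -0.008 0 0 0"
}}

```text
clock: 9.47
eef_pos: [0.5688, 0.006, 0.1308]
tool_rot: [0.001, 0.996, -0.0, -0.089]
ft_force: [0.5, 0.8, -1.8]
grip_width: 0.0593
grasp_force: 68.0
```

```bash
sed -i 's/(("top",3),("side",3))/(("side",3),)/' bar.py; python3 st.py;python3 bar.py
```

```text
9.4667 p [0.5688 0.006  0.1308] q [0.01   0.5785 0.2344 1.4056 0.0011 0.0117] 
X [-0.9841  0.0018  0.1779] Y [ 0.0017  1.     -0.001 ] Z [-0.1779 -0.0007 -0.9841] w 0.059297105440846654 g 67.98976309597492 F [ 0.4867  0.7718 -1.8304]
side 637 [-0.9045 -0.0007  0.4264] 25.239099645033154 0.0027868570519095017 base [0.623  0.0068 0.1285] mouth [0.5185 0.0068 0.1778]
```

Call:
{"api": "send_rows", "payload": {
  "steps": "-1 0.001 -0.001 -0.015 0 0 0;-1 0 0 -0.015 0 0 0;-1 0 0 -0.015 0 0 0;-1 0 0 -0.012 0 0 0;-1 0 0 -0.006 0 0 0"
}}

```text
clock: 9.93
eef_pos: [0.5689, 0.0048, 0.0675]
tool_rot: [0.001, 0.996, -0.001, -0.09]
ft_force: [0.3, -0.1, -2.0]
grip_width: 0.0592
grasp_force: 68.0
```

```bash
python3 st.py;python3 bar.py
```

```text
9.9333 p [0.5689 0.0048 0.0675] q [0.0081 0.6293 0.1494 1.2704 0.0005 0.0099] 
X [-0.9839  0.002   0.1785] Y [ 0.0018  1.     -0.0013] Z [-0.1785 -0.0009 -0.9839] w 0.059182661176996346 g 67.97751881182194 F [ 0.2697 -0.1375 -2.028 ]
side 600 [-0.9    -0.0049  0.4359] 25.84571618546743 0.002873928555237275 base [0.6227 0.0061 0.0652] mouth [0.5183 0.0055 0.1157]
```

Call:
{"api": "send_rows", "payload": {
  "steps": "-1 0.001 0 -0.002 0 0 0;-1 0 0 0 0 0 0;-0.2 0 0 0 0 0 0;1 0 0 0 0 0 0;1 0 0 0 0 0 0"
}}

```text
clock: 10.4
eef_pos: [0.5723, 0.0047, 0.0688]
tool_rot: [0.001, 0.996, -0.001, -0.087]
ft_force: [-0.4, -0.4, -0.7]
grip_width: 0.081
grasp_force: 0.0
```

Call:
{"api": "send_rows", "payload": {
  "steps": "1 0 0 0 0 0 0;1 0 0 0 0 0 0;1 0 0 0 0 0 0;1 0.002 0 0.01 0 0 0;1 0.003 0 0.018 0 0 0"
}}

```text
clock: 10.82
eef_pos: [0.5745, 0.0047, 0.0945]
tool_rot: [0.001, 0.996, -0.001, -0.09]
ft_force: [-0.2, 1.2, -0.3]
grip_width: 0.0849
grasp_force: 0.0
```

Call:
{"api": "send_rows", "payload": {
  "steps": "1 0.004 0 0.02 0 0 0;1 0.004 0 0.02 0 0 0;1 0.004 0 0.02 0 0 0;1 0.004 0 0.02 0 0 0;1 0 0 0.02 0 0 0"
}}

```text
clock: 11.23
eef_pos: [0.5929, 0.0047, 0.1975]
tool_rot: [0.001, 0.996, -0.001, -0.087]
ft_force: [-0.5, 0.0, -0.6]
grip_width: 0.0856
grasp_force: 0.0
```

```bash
python3 st.py;python3 bar.py
```

```text
11.2333 p [0.5929 0.0047 0.1975] q [0.0076 0.5927 0.4347 1.5875 0.0004 0.0096] 
X [-0.9848  0.0021  0.1739] Y [ 0.0019  1.     -0.0012] Z [-0.1739 -0.0009 -0.9848] w 0.08557802874184307 g 0.0 F [-0.5075  0.0411 -0.5774]
side 852 [-0.9041 -0.0074  0.4273] 25.296305911733082 0.0026340554319256916 base [0.6237 0.0064 0.0628] mouth [0.5198 0.0056 0.1119]
```

The barrel is back in the cradle, within about 1.5 mm of where it started. Grip 2 will come from the mouth side at 45° down.

Call:
{"api": "send_rows", "payload": {
  "steps": "1 -0.008 0 0.005 0 -0.06 0;1 -0.01 0 0.005 0 -0.09 0;1 -0.01 0 0.005 0 -0.09 0;1 -0.01 0 0.005 0 -0.09 0;1 -0.01 0 0 0 -0.09 0"
}}

```text
clock: 11.7
eef_pos: [0.5448, 0.0047, 0.2181]
tool_rot: [0.001, 0.992, -0.0, 0.126]
ft_force: [-0.3, -0.1, 0.1]
grip_width: 0.0855
grasp_force: 0.0
```

Call:
{"api": "send_rows", "payload": {
  "steps": "1 -0.011 0 0 0 -0.09 0;1 -0.011 0 0 0 -0.09 0;1 -0.011 0 0 0 -0.09 0;1 -0.011 0 0 0 -0.09 0;1 -0.011 0 0 0 -0.09 0"
}}

```text
clock: 12.12
eef_pos: [0.4886, 0.0047, 0.2171]
tool_rot: [0.001, 0.939, -0.0, 0.343]
ft_force: [-0.5, -0.5, -0.7]
grip_width: 0.0854
grasp_force: 0.0
```

Call:
{"api": "send_rows", "payload": {
  "steps": "1 0 0 -0.01 0 -0.09 0;1 0 0 -0.01 0 -0.02 0;1 0 0 -0.01 0 0 0;1 0 0 -0.01 0 0 0;1 0 0 0 0 0 0"
}}

```text
clock: 12.53
eef_pos: [0.4876, 0.0046, 0.174]
tool_rot: [0.001, 0.922, -0.0, 0.388]
ft_force: [-0.1, -0.7, -0.1]
grip_width: 0.0854
grasp_force: 0.0
```

```bash
python3 st.py;python3 bar.py
```

```text
12.5333 p [0.4876 0.0046 0.174 ] q [ 0.0182 -0.1752 -0.9546 -0.0051 -0.0139  0.0148] 
X [-0.6991  0.0021 -0.715 ] Y [0.0021 1.     0.0008] Z [ 0.715  -0.0009 -0.6991] w 0.08544632569225993 g 0.0 F [-0.1301 -0.716  -0.0934]
side 860 [-0.9035 -0.008   0.4286] 25.379295582339818 0.002731493510894277 base [0.6235 0.0065 0.0626] mouth [0.5194 0.0056 0.112 ]
```

Call:
{"api": "send_rows", "payload": {
  "steps": "1 0.002 0.001 -0.014 0 0 0;1 0.01 0 -0.01 0 0 0;1 0.01 0 -0.01 0 0 0;1 0.01 0 -0.01 0 0 0;1 0.01 0 -0.01 0 0 0"
}}

```text
clock: 13.0
eef_pos: [0.5331, 0.0057, 0.1231]
tool_rot: [0.001, 0.921, 0.0, 0.391]
ft_force: [0.5, 0.0, 0.2]
grip_width: 0.0852
grasp_force: 0.0
```

Call:
{"api": "send_rows", "payload": {
  "steps": "1 0.01 0 -0.01 0 0 0;1 0.01 0 -0.01 0 0 0;1 0.01 0 -0.01 0 0 0;1 0.008 0 -0.008 0 0 0;1 0 0 0 0 0 0"
}}

```text
clock: 13.42
eef_pos: [0.5713, 0.0057, 0.0839]
tool_rot: [0.001, 0.921, 0.0, 0.39]
ft_force: [-0.7, -0.0, 0.3]
grip_width: 0.0855
grasp_force: 0.0
```

```bash
python3 st.py;python3 bar.py
```

```text
13.4167 p [0.5713 0.0057 0.0839] q [ 0.0168  0.235  -0.919  -0.3838 -0.013   0.0139] 
X [-0.6962  0.0022 -0.7179] Y [0.0022 1.     0.0009] Z [ 0.7179 -0.0009 -0.6962] w 0.08549396275015712 g 0.0 F [-0.7098 -0.0198  0.3036]
side 547 [-0.9087 -0.0117  0.4173] 24.665514740420782 0.0023720820666616265 base [0.6254 0.0066 0.0621] mouth [0.5244 0.0053 0.1084]
```

Call:
{"api": "send_rows", "payload": {
  "steps": "1 -0.003 0 0 0 0 0;-1 0 0 0 0 0 0;-1 0 0 0 0 0 0;-1 0 0 0 0 0 0;-1 0 0 0 0 0 0"
}}

```text
clock: 13.88
eef_pos: [0.5658, 0.0054, 0.0852]
tool_rot: [0.001, 0.921, -0.0, 0.39]
ft_force: [-7.9, -2.4, 9.3]
grip_width: 0.06
grasp_force: 60.3
```

Call:
{"api": "send_rows", "payload": {
  "steps": "-1 0 0 0 0 0 0;-1 0 0 0.005 0 0 0;-1 0 0 0.015 0 0 0;-1 0 0 0.02 0 0 0;-1 0 0 0.02 0 0 0"
}}

```text
clock: 14.3
eef_pos: [0.5647, 0.0057, 0.1435]
tool_rot: [0.001, 0.922, 0.0, 0.388]
ft_force: [-0.1, -0.1, -1.3]
grip_width: 0.0594
grasp_force: 63.4
```

Call:
{"api": "send_rows", "payload": {
  "steps": "-1 0 0 0.02 0 0 0;-1 0 0 0.02 0 0 0;-1 0 0 0.02 0 0 0;-1 0 0 0.01 0 0 0;-1 0 0 0 0 0 0"
}}

```text
clock: 14.72
eef_pos: [0.5676, 0.0057, 0.2182]
tool_rot: [0.001, 0.92, 0.0, 0.392]
ft_force: [0.3, -1.2, -1.3]
grip_width: 0.0596
grasp_force: 63.4
```

```bash
python3 st.py;python3 bar.py
```

```text
14.7167 p [0.5676 0.0057 0.2182] q [ 0.0171 -0.0781 -0.7396  0.1028 -0.013   0.014 ] 
X [-0.6919  0.0022 -0.7219] Y [0.002  1.     0.0012] Z [ 0.7219 -0.0007 -0.692 ] w 0.05962988098008404 g 63.443657755851746 F [ 0.3443 -1.2057 -1.3356]
side 606 [-0.9103  0.013   0.4137] 24.4365753569801 0.0021653087063973273 base [0.6276 0.0068 0.1959] mouth [0.5257 0.0082 0.2421]
```

Call:
{"api": "send_rows", "payload": {
  "steps": "-1 -0.001 0.01 0 0 0.06 0;-1 -0.002 0.02 0 0 0.09 0;-1 -0.002 0.022 0 0 0.09 0;-1 -0.002 0.022 0 0 0.09 0;-1 -0.002 0.022 0 0 0.09 0"
}}

```text
clock: 15.18
eef_pos: [0.5558, 0.1024, 0.2129]
tool_rot: [0.001, 0.983, -0.001, 0.186]
ft_force: [1.0, -0.3, -2.8]
grip_width: 0.0597
grasp_force: 63.5
```

Call:
{"api": "send_rows", "payload": {
  "steps": "-1 -0.002 0.022 0 0 0.09 0;-1 -0.002 0.022 0 0 0.09 0;-1 -0.002 0.022 0 0 0.09 0;-1 -0.002 0.022 0 0 0.09 0;-1 -0.002 0.022 0 0 0.09 0"
}}

```text
clock: 15.6
eef_pos: [0.5466, 0.2127, 0.2127]
tool_rot: [0.001, 0.999, -0.001, -0.038]
ft_force: [0.8, 0.6, -1.2]
grip_width: 0.0596
grasp_force: 63.5
```

Call:
{"api": "send_rows", "payload": {
  "steps": "-1 -0.002 0.022 0 0 0.09 0;-1 -0.002 0.02 0 0 0.09 0;-1 0 0.015 0 0 0.07 0;-1 0 0 0 0 0 0;-1 0 0 0 0 0 0"
}}

```text
clock: 16.02
eef_pos: [0.5433, 0.269, 0.2083]
tool_rot: [0.001, 0.987, -0.002, -0.162]
ft_force: [-0.2, -0.1, -1.5]
grip_width: 0.0594
grasp_force: 63.6
```

```bash
python3 st.py
cat > up.py <<'E'
from h import *
from workcell import *
np.set_printoptions(precision=4,suppress=True)
for n in("side","top"):
    c=camera(n);W=cloud(c);m=mask(c,(105,120,40),(130,255,255));m=cv2.erode(m.astype(np.uint8),np.ones((3,3)))>0
    P=W[m];P=P[(abs(P[:,1]-.268)<.08)&(abs(P[:,0]-.56)<.12)&(P[:,2]>.0)&(P[:,2]<.3)]
    if len(P)<60: print(n,len(P));continue
    zc=np.median(P[:,2])
    def f(x):
        d=np.array([x[2],x[3],1]);d/=np.linalg.norm(d);q=P-[x[0],x[1],zc];return np.linalg.norm(q-np.outer(q@d,d),axis=1)-.03
    # outside faces only for side: inner points get down-weighted
    s=least_squares(f,[P[:,0].mean(),P[:,1].mean()+(.02 if n=="side" else 0)*-1,0,0],loss="soft_l1",f_scale=.002)
    d=np.array([s.x[2],s.x[3],1]);p=np.array([s.x[0],s.x[1],zc]);zl=np.percentile(P[:,2],[1,99])
    print(n,len(P),"tilt x,y",s.x[2:],"z",zl,"low pt",p+d*(zl[0]-zc),"rms",np.sqrt(np.mean(s.fun**2)))
    cv2.imwrite(f"pics/up_{n}_{int(get_obs()['clock']*100)}.png",c["frame"][:,:,::-1])
E
python3 up.py; ls pics
```

```text
16.0167 p [0.5433 0.269  0.2083] q [0.3994 0.7448 0.6966 1.8265 0.1208 0.3824] 
X [-0.9473  0.0022  0.3205] Y [ 0.0006  1.     -0.0049] Z [-0.3205 -0.0045 -0.9472] w 0.05939100687198027 g 63.62709894776344 F [-0.2013 -0.0627 -1.492 ]
side 919 tilt x,y [0.0338 0.0485] z [0.151  0.2617] low pt [0.5481 0.269  0.151 ] rms 0.001963568128970651
top 0
pour.png
side0.png
top0.png
up_side_1606.png
w1.png
```

Call:
{"api": "send_rows", "payload": {
  "steps": "-1 0.002 0 -0.015 0 0 0;-1 0 0 -0.03 0 0 0;-1 0 0 -0.03 0 0 0;-1 0 0 -0.03 0 0 0;-1 0 0 -0.02 0 0 0"
}}

```text
clock: 16.53
eef_pos: [0.5442, 0.2673, 0.0887]
tool_rot: [0.001, 0.987, -0.001, -0.159]
ft_force: [0.0, -0.2, -1.8]
grip_width: 0.0597
grasp_force: 63.6
```

```bash
python3 st.py; python3 up.py; python3 -c "
import cv2,glob
f=sorted(glob.glob('pics/up_side*'))[-1];i=cv2.imread(f)[200:420,180:460];cv2.imwrite('pics/crop1.png',cv2.resize(i,None,fx=2.5,fy=2.5))"
```

```text
16.5333 p [0.5442 0.2673 0.0887] q [0.3963 0.7846 0.4639 1.5456 0.1206 0.3813] 
X [-0.9497  0.0031  0.3132] Y [ 0.0027  1.     -0.0016] Z [-0.3132 -0.0007 -0.9497] w 0.05967347211116565 g 63.590866550803185 F [ 0.0271 -0.2082 -1.7996]
side 708 tilt x,y [0.0194 0.0389] z [0.0322 0.1422] low pt [0.5498 0.2679 0.0322] rms 0.002101419079428614
top 0
```

View pics/crop1.png

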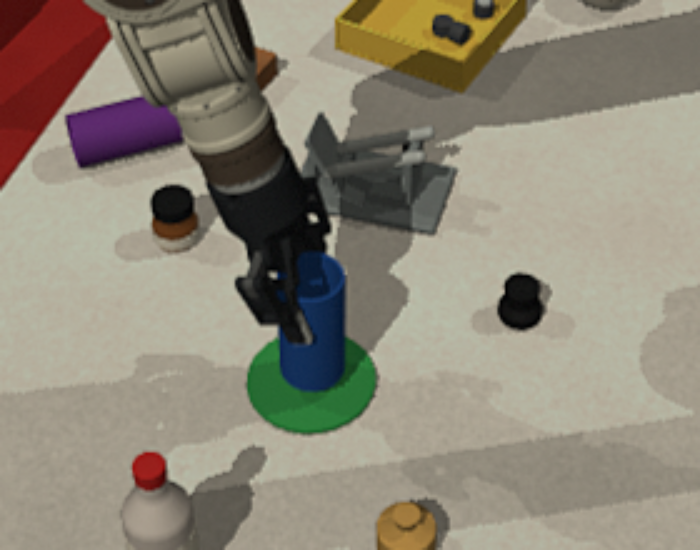

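The barrel hangs upright over the mat, its base at (315,385) in the crop and about 20 mm up. I lower it gently and watch the force.

Call:
{"api": "send_rows", "payload": {
  "steps": "-1 0 0 -0.006 0 0 0;-1 0 0 -0.006 0 0 0;-1 0 0 -0.004 0 0 0;-1 0 0 0 0 0 0;-1 0 0 0 0 0 0"
}}

```text
clock: 17.05
eef_pos: [0.5458, 0.2689, 0.0739]
tool_rot: [0.001, 0.987, -0.0, -0.158]
ft_force: [-0.2, 0.2, -1.6]
grip_width: 0.0595
grasp_force: 63.7
```

Call:
{"api": "send_rows", "payload": {
  "steps": "-1 0 0 -0.002 0 0 0;-1 0 0 0 0 0 0;-1 0 0 0 0 0 0;-1 0 0 0 0 0 0;-1 0 0 0 0 0 0"
}}

```text
clock: 17.47
eef_pos: [0.5462, 0.2689, 0.0736]
tool_rot: [0.001, 0.987, -0.0, -0.158]
ft_force: [0.7, -0.9, 7.0]
grip_width: 0.0598
grasp_force: 64.1
```

```bash
python3 st.py; python3 up.py
```

```text
17.4667 p [0.5462 0.2689 0.0736] q [0.3973 0.7989 0.4517 1.5171 0.121  0.3814] 
X [-0.9502  0.002   0.3115] Y [ 0.0019  1.     -0.0005] Z [-0.3115  0.0002 -0.9502] w 0.05984288437036524 g 64.07470017671585 F [ 0.7113 -0.9484  6.9548]
side 772 tilt x,y [0.0178 0.0398] z [0.017  0.1269] low pt [0.5519 0.2695 0.017 ] rms 0.0020688915525197077
top 0
```

Contact at 7 N. Now I open the gripper and withdraw along the tool axis.

Call:
{"api": "send_rows", "payload": {
  "steps": "-0.2 0 0 0 0 0 0;1 0 0 0 0 0 0;1 0 0 0 0 0 0;1 0 0 0 0 0 0;1 0 0 0 0 0 0"
}}

```text
clock: 17.98
eef_pos: [0.5452, 0.2687, 0.0708]
tool_rot: [0.001, 0.987, -0.001, -0.159]
ft_force: [-1.2, -0.0, 0.2]
grip_width: 0.0851
grasp_force: 0.0
```

Call:
{"api": "send_rows", "payload": {
  "steps": "1 0 0 0 0 0 0;1 0.002 0 0.008 0 0 0;1 0.005 0 0.016 0 0 0;1 0.007 0 0.02 0 0 0;1 0.008 0 0.025 0 0 0"
}}

```text
clock: 18.4
eef_pos: [0.5665, 0.2684, 0.1399]
tool_rot: [0.001, 0.987, -0.001, -0.161]
ft_force: [1.1, -0.5, -0.3]
grip_width: 0.0856
grasp_force: 0.0
```

Call:
{"api": "send_rows", "payload": {
  "steps": "1 0.008 0 0.025 0 0 0;1 0.008 0 0.025 0 0 0;1 0.008 0 0.025 0 0 0;1 0 0 0.03 0 0 0;1 0 0 0.03 0 0 0"
}}

```text
clock: 18.82
eef_pos: [0.5904, 0.2681, 0.2742]
tool_rot: [0.001, 0.988, 0.001, -0.156]
ft_force: [-81.7, -31.1, 20.2]
grip_width: 0.0856
grasp_force: 0.0
```

Call:
{"api": "send_rows", "payload": {
  "steps": "1 0 -0.03 0.01 0 0 0;1 0 -0.035 0 0 0 0;1 0 -0.035 0 0 0 0;1 0 -0.035 0 0 0 0;1 0 -0.02 0 0 0 0"
}}

```text
clock: 19.23
eef_pos: [0.5892, 0.1093, 0.2843]
tool_rot: [0.002, 0.988, -0.0, -0.158]
ft_force: [0.2, 0.1, 0.2]
grip_width: 0.0854
grasp_force: 0.0
```

```bash
python3 st.py; python3 up.py
python3 - <<'E'
from workcell import *
import cv2
c=camera("side")["frame"];cv2.imwrite("pics/fin.png",cv2.resize(c[150:430,150:450],None,fx=2,fy=2)[:,:,::-1])
E
```

```text
19.2333 p [0.5892 0.1093 0.2843] q [0.1586 0.7555 0.9136 2.0415 0.0491 0.1557] 
X [-0.9504  0.0049  0.3111] Y [ 0.0046  1.     -0.0016] Z [-0.3111 -0.0001 -0.9504] w 0.08539027317956062 g 0.0 F [0.1837 0.0908 0.2227]
side 1079 tilt x,y [-0.0096  0.0248] z [0.0178 0.127 ] low pt [0.5532 0.2703 0.0178] rms 0.002482930499653819
top 0
```

View pics/fin.png

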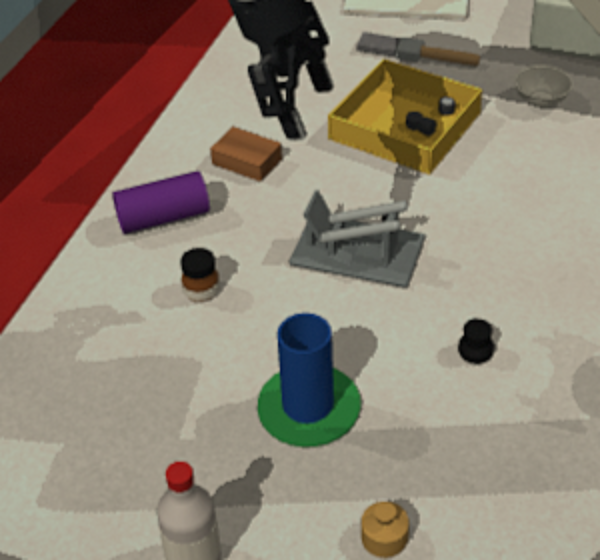

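The barrel stands upright on the mat, its base at crop (307,410), and the arm is clear. The three specimens are in the tray at (420,123) and (447,105), and the bystanders look unmoved.

```bash
python3 -c "
from workcell import *
print(job_done())"
```

```text
the job is handed in; nothing more can be done
None
```

The job is handed in (no verdict came back): three specimens in the tray, barrel laid back in the cradle, regripped, now upright on the mat near its centre; one unexplained wrist reading of about 90 N (limit 120 N) came on the final retreat.

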